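# Snap the lid of the sorts box shut

### The job

Close up the blue box of brass spaces: its lid is already down, so press each of its three orange snap tabs (left, front and right) straight down until it snaps fully home. Leave the grey box of dark type alone, its tabs stay up.

Things in the scene. Friction and masses are not known exactly. Their poses are not given: they have to be found in the camera images.
- tab_left_top (a point): Orange snap tab on the left end (+y at yaw 0) of the BLUE box. Point: centre of the top face of its thumb pad, 28 mm along the rim, 22 mm outward, 5 mm thick. Pad top is 64 mm above the bench raised, 54 mm home. Axes: x to the box's back, y to its left, z up. It slides straight down 10 mm against about 5 N; past half-way it pulls itself home and stays; let go sooner, it springs back up.
- tab_front_top (a point): Orange snap tab in the middle of the long front side (towards the robot) of the blue box; same pad, point, axes, heights and force as the left tab. The box is fixed to the bench, 120 mm front to back, 170 mm left to right, turned up to 20 degrees; flat blue lid 50 mm high with five brass sample strips on top, hinged at the back, no tab there.
- tab_right_top (a point): Orange snap tab on the right end (-y at yaw 0) of the blue box; same pad, point, axes, heights and force as the left tab. Something wider than the pad may press it: even when home, each pad stands 4 mm above the lid.
- grey_box: The other box, to be left alone: same shape, size and raised orange tabs, but grey, with dark sample strips on its lid; fixed to the bench on one or other side of the blue box. Origin: centre of its underside; x to its hinged back, y to its left end. Its tab pads reach 109 mm from the origin along +y and -y and 84 mm along -x, and are 64 mm high.
Mind the look-alikes: they are no part of the job. Of the things that look like the part that bears tab_left_top, take the one that is farthest to the robot's left at the start.

How it is judged:
By the outcome, as a careful person would: the job done as asked, in the order asked, and still so for the second after the job is handed in, with the robot touching nothing.
It also fails if it takes over 35 s, if anything falls off the work surface, if the arm or the gripper's body presses on something with over 40 N, if the wrist force passes 120 N, or if a joint passes its speed limit or range.

### The arm

A 6-joint arm with a two-finger parallel gripper is mounted at the origin on the work surface. World frame = base frame: x ahead of the robot, y to its left, z up, the work surface at z = 0. Lengths are in mm, angles in rad, forces in N, time in s.
With the tool pointing down it reaches from about 300 to 875 mm from the base axis. Payload 6.4 kg.
Tool frame: the origin (TCP) lies midway between the tips of the shut fingers; the grasp point (between the pads) lies 19 mm behind it; z points along the fingers, y is the direction in which the jaws open and shut (so a half turn about z gives the same grasp; the last joint's range is limited). The gripper opens to 88 mm and grips with 3 to 60 N. Pads are 18 mm wide; open, the fingers measure 123 mm over their backs; the gripper's body (75 mm by 187 mm) begins 45 mm behind the grasp point.
Start: joints at [0.943, 0.181, 1.607, -0, 1.354, -0.206], TCP at [235.397, 524.623, 238.714] pointing down, gripper open.
Joint ranges: [-2.99, 2.99], [-0.89, 2.07], [0.3, 2.58], [-1.14, 4.28], [0, 2.63], [-3.12, 3.12]. Speed limits (rad/s): [2.57, 2.57, 3.01, 3.14, 3.14, 3.14].

### API

Orientations are given as a unit quaternion [x, y, z, w].
In Python, from cell import ctrl gives the robot as it stands.
- The arm moves only by the tool play_rows, never from a script. Its argument "motion" is one flat list of numbers, 5 for each row, row after row: the finger opening in cm, from 0 to 8.81, then the shift along the tool's x, y, z in cm, then the turn about the tool's z in rad. In form: [hand, x, y, z, twist, hand, x, y, z, twist, ...]. A call has exactly 10 rows; each row is the pose to reach, as a shift and turn from the pose commanded when the call began, along the tool's axes at that moment; what a row does not reach only later rows make up. A row lasts 1/10 s, in which the tool goes at most 50 mm and 8.59 degrees, less where a joint would pass 70% of its speed; a pose out of reach is approached as far as the arm can. A call with a gripper value outside its range is refused whole. The fingers move at their own pace and stop on an object; "squeeze" is the grip in N (left out, the last holds). Time passes only in rows, so rows that repeat a pose let the fingers close, or fill a call up. It gives the time, the measured TCP pose, the force and the opening at its end, in the units of the state.
- ctrl.sense(): the state, without advancing time (a new reading comes with each control period).
- ctrl.camera(name): name is "scene" or "top"; returns a dict with "frame" (420x560x3 uint8, red, green, blue), "z_map" (420x560 float32, mm along the optical axis (not along the pixel's ray), 0 where there is no reading), "camera_matrix" (3x3 intrinsics, pixels), "eye" and "attitude" of the camera in the world. Camera axes: x right, y down, z forward; pixel columns grow to the right and rows downward; lengths in mm; the calibration is good to about 2 mm. A picture is of the moment at which its call begins.
- ctrl.close_job(): hands the job in, once; it reports no verdict.
The state is a dict: "t": time; "q": joint angles; "joint_velocities": joint speeds; "effort": joint torques, N m; "ee_pos": TCP position; "ee_rot": TCP orientation; "wrist_force": force on the tool from outside, world axes, zero at the start; "ft_torque": the same for the moment, N m; "grip_width": opening from 0.0 (shut) to 1.0 (fully open).
Only numpy, scipy, OpenCV 4.12 (cv2) and the standard library are available. Lean on these libraries where they do the work, as an engineer would, in place of code of your own. Each camera call takes 0.05 s, during which the arm holds its last target.

## Working session

There is one attempt and no reset: what is moved stays moved. The work goes in short steps, Python scripts to look and compute and a tool call to move; the robot and the scene stay as the last step left them, time stands still between calls to the robot, and variables do not carry over. Pictures are saved under pics/ and viewed, and the job is handed in when it is done.

Besides the shell and the picture viewer there is one more tool, called after "Request:" as a command line: name --argument value ..., lists and objects as JSON in quotes. play_rows: Moves the arm, as the interface text tells. Its arguments: {"type":"object","properties":{"motion":{"type":"array"},"squeeze":{"type":"number"}},"required":["motion"]}

```bash
mkdir -p pics; cat > h.py <<'E'
import numpy as np,cv2
from cell import ctrl
def snap(n,tag):
    c=ctrl.camera(n); np.savez('pics/%s.npz'%tag,**{k:np.array(v) for k,v in c.items()})
    cv2.imwrite('pics/%s.png'%tag,c['frame'][:,:,::-1]); return c
E
python3 - <<'E'
from h import *
print(ctrl.sense())
for n in('scene','top'):
    c=snap(n,n+'0'); print(n,c['camera_matrix'],c['eye'],c['attitude'])
E
```

```text
{'t': 0.0, 'q': array([ 9.42693955e-01,  1.81582233e-01,  1.60799089e+00, -2.64545240e-05,
        1.35379332e+00, -2.06293288e-01]), 'joint_velocities': array([ 7.96405083e-05, -1.69071198e-03, -6.19089718e-04, -6.84233427e-04,
        7.35049257e-04,  4.17088645e-04]), 'effort': array([-1.33290006e-03, -4.33858073e+01, -3.41854334e+01,  7.02616805e-02,
        3.84242332e-02, -1.01518824e-04]), 'ee_pos': array([235.07911638, 524.16505314, 237.79524741]), 'ee_rot': array([ 2.09341606e-01,  9.77842168e-01, -8.16059787e-04, -3.47564401e-04]), 'wrist_force': array([-0.22802433, -0.36025482, -0.33271109]), 'ft_torque': array([-0.00110618, -0.05376175,  0.02228288]), 'grip_width': 0.9931368615960883}
scene [[459.34731268   0.         276.27319956]
 [  0.         459.34731268 215.63909786]
 [  0.           0.           1.        ]] [1069.9341115  -336.3234197   625.14330301] [ 0.80135452  0.4340791  -0.20379471 -0.35759473]
top [[457.73803137   0.         273.60170605]
 [  0.         457.73803137 204.20540086]
 [  0.           0.           1.        ]] [528.31993403 -18.85984789 976.93282064] [ 0.71074626 -0.7030335   0.0190195  -0.01489644]
```

View pics/scene0.png

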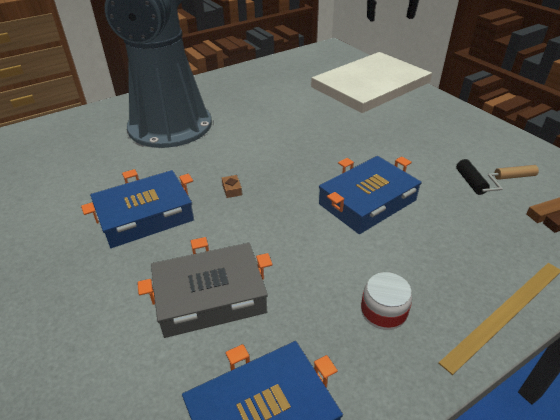

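View pics/top0.png

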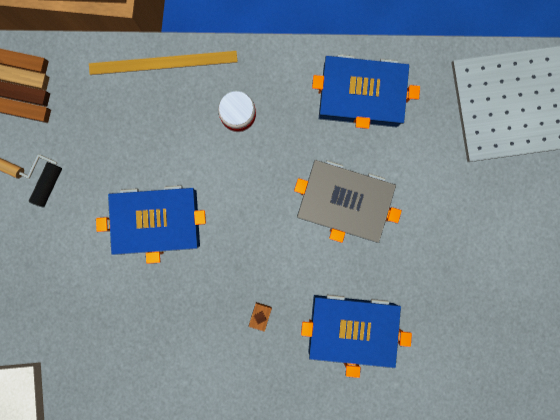

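The scene shows three blue boxes: scene px ~(140,205), (370,190), (260,395), which are top px ~(154,220), (355,330), (364,90). The grey box is at top px (347,200). I'll measure all the pads and work out which box is farthest towards +y.

```bash
cat >> h.py <<'E'
from scipy.spatial.transform import Rotation as R
def ray(c,uv,z):
    K=c['camera_matrix'];M=R.from_quat(c['attitude']).as_matrix()
    d=M@np.linalg.inv(K)@np.array([uv[0],uv[1],1.]);e=np.array(c['eye']);return e+d*(z-e[2])/d[2]
def proj(c,p):
    M=R.from_quat(c['attitude']).as_matrix();v=c['camera_matrix']@(M.T@(np.array(p)-c['eye']));return v[:2]/v[2]
def orange(c):
    h=cv2.cvtColor(c['frame'],cv2.COLOR_RGB2HSV)
    m=cv2.inRange(h,(7,220,190),(17,255,255))
    n,l,s,ct=cv2.connectedComponentsWithStats(m)
    return m,[(s[i],ct[i]) for i in range(1,n) if s[i][4]>25]
E
python3 - <<'E'
from h import *
c=dict(np.load('pics/top0.npz'))
m,cs=orange(c)
print('robot base px',proj(c,(0,0,0)),'y dir',proj(c,(500,200,0)))
for s,ct in cs:
    x,y=int(ct[0]),int(ct[1]);M=R.from_quat(c['attitude']).as_matrix()
    d=c['z_map'][y,x];p=c['eye']+M@(np.linalg.inv(c['camera_matrix'])@[ct[0],ct[1],1])*d
    print(ct.round(1),s,ray(c,ct,64).round(1),'depth pt',p.round(1))
f=c['frame'][170:280,80:220]; cv2.imwrite('pics/crop0.png',cv2.resize(f[:,:,::-1],None,fx=5,fy=5,interpolation=cv2.INTER_NEAREST))
c=dict(np.load('pics/scene0.npz'))
m,cs=orange(c)
for s,ct in cs: print(ct.round(1),s[4],ray(c,ct,64).round(1))
E
```

```text
robot base px [258.91325197 480.81449918] y dir [167.7299602  238.38995023]
[318.7  80.7] [313  75  11  14  83] [ 823.5 -112.6   64. ] depth pt [ 824.1 -112.8   62.1]
[413.7  91.8] [409  85  11  14 130] [ 803.2 -305.1   64. ] depth pt [ 803.4 -305.3   63.3]
[362.7 121.4] [356 117  14  11  86] [ 741.3 -201.9   64. ] depth pt [ 741.3 -201.9   64.1]
[396.7 213.7] [393 208   8  15  57] [ 555.8 -270.    64. ] depth pt [ 555.8 -270.1   63.7]
[406.1 338.5] [400 332  11  14 103] [ 310.  -288.1   64. ] depth pt [ 309.6 -288.6   62.4]
[355.1 371.2] [346 366  14  11  60] [ 245.6 -187.5   64. ] depth pt [ 245.3 -187.7   63. ]
```

View pics/crop0.png

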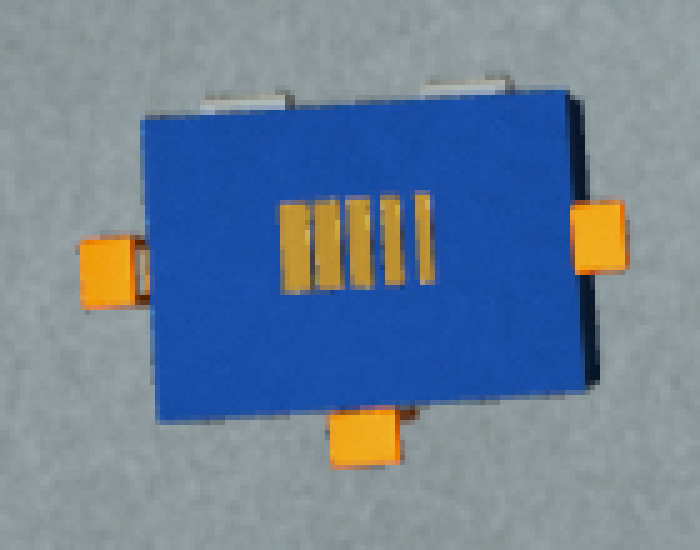

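The chosen box is the blue one at top px (154,220), which is farthest towards +y (image left). In the crop it has five brass strips, and its hinges are on the far (+x) side. Its pads are at left (101,224), front (153,257) and right (200,217). The look-alikes are the blue boxes at (364,90) and (355,330); the grey box at (347,200) stays alone. Next I'll measure with a looser mask in both views.

```bash
sed -i 's/(7,220,190),(17,255,255)/(8,170,200),(22,255,255)/' h.py
python3 - <<'E'
from h import *
ps=[]
for n in('top0','scene0'):
    c=dict(np.load('pics/%s.npz'%n))
    m,cs=orange(c)
    for s,ct in cs:
        if n=='top0' and not(80<ct[0]<220 and 200<ct[1]<270): continue
        if n!='top0' and not(320<ct[0]<420 and 140<ct[1]<220):continue
        cnt=cv2.findContours(((cv2.connectedComponents(m)[1])==cv2.connectedComponents(m)[1][m[:,:].nonzero()[0][0],m.nonzero()[1][0]]).astype('uint8'),0,1)
        print(n,ct.round(1),s,ray(c,ct,64).round(1))
        if n=='top0': 
            ctr=(s[0]+(s[2]-1)/2,s[1]+(s[3]-1)/2); print('  bbox centre',ctr,ray(c,ctr,64).round(1)); ps.append(ray(c,ct,64))
ps.sort(key=lambda p:-p[1]);l,f,r=ps
print('L-R dist (expect ~196 = 2*(85+~11..13))',np.linalg.norm(l-r),'yaw deg',np.degrees(np.arctan2(-(l-r)[0],(l-r)[1])),'front to mid',(l+r)/2-f)
for n in ('top0','scene0'):
    c=dict(np.load('pics/%s.npz'%n));print(n,[proj(c,p).round(1) for p in(l,f,r)])
s=ctrl.sense();print(R.from_quat(s['ee_rot']).as_matrix().round(3))
E
```

```text
top0 [199.3 217. ] [194 210  11  15 138] [545.1 123.7  64. ]
  bbox centre (np.float64(199.0), np.float64(217.0)) [545.  124.4  64. ]
top0 [100.9 224.2] [ 96 217  11  15 142] [528.6 318.9  64. ]
  bbox centre (np.float64(101.0), np.float64(224.0)) [529.  318.8  64. ]
top0 [152.4 257.2] [146 252  14  11 142] [464.3 215.2  64. ]
  bbox centre (np.float64(152.5), np.float64(257.0)) [464.7 215.   64. ]
scene0 [403.2 160.5] [397 157  13   8  58] [530.1 319.5  64. ]
scene0 [345.6 161.9] [339 159  14   7  56] [466.  215.4  64. ]
scene0 [335.2 197. ] [328 193  15   9  75] [546.6 124.   64. ]
L-R dist (expect ~196 = 2*(85+~11..13)) 195.8888076891748 yaw deg 4.836989563348365 front to mid [72.57590394  6.0967229   0.        ]
top0 [array([100.9, 224.2]), array([152.4, 257.2]), array([199.3, 217. ])]
scene0 [array([402.5, 160.3]), array([345. , 161.6]), array([334.6, 196.6])]
[[-0.912  0.409 -0.001]
 [ 0.409  0.912 -0.001]
 [ 0.    -0.002 -1.   ]]
```

The sizes check out: L–R is 196 mm, front-to-midpoint is 73 mm, yaw is about 5°, and the two views agree to about 1.5 mm. Pads (mean of both views) are L (529.3,319.2), F (465.1,215.3) and R (545.8,123.9). I'll move above the left pad with the fingers shut.

Request:
play_rows --motion '[0, -4, -0.8, 0, 0, 0, -8, -1.5, 0, 0, 0, -12, -2.3, 0, 0, 0, -16, -3.1, 2, 0, 0, -20, -3.8, 4, 0, 0, -24, -4.6, 7, 0, 0, -28, -5.3, 10, 0, 0, -32, -6.1, 13, 0, 0, -35.2, -6.7, 14.9, 0, 0, -35.2, -6.7, 14.9, 0]' --squeeze 20

```text
t: 1.1
ee_pos: [530.0, 315.6, 85.7]
ee_rot: [0.212, 0.977, -0.002, -0.002]
wrist_force: [-0.7, -0.6, -0.1]
grip_width: 0.116
```

```bash
python3 - <<'E'
from h import *
s=ctrl.sense();M=R.from_quat(s['ee_rot']).as_matrix();print(s['t'],s['ee_pos'],s['grip_width'],s['wrist_force'],M.round(4))
print('tool delta to L',M.T@(np.array([529.3,319.2,64])-s['ee_pos']))
snap('scene','s1')
E
```

```text
1.1 [530.01207322 315.58118389  85.69109645] 0.11642316875096291 [-0.68598909 -0.56520146 -0.13029491] [[-0.9105  0.4134 -0.0048]
 [ 0.4135  0.9105 -0.0027]
 [ 0.0032 -0.0044 -1.    ]]
tool delta to L [ 2.0741077   3.09693118 21.68441002]
```

View pics/s1.png

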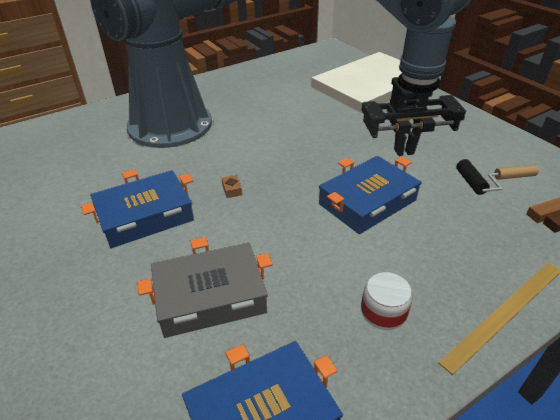

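The shut fingers are above the left pad (px ~405,150) and off by about 3 mm. I'll correct that while pressing.

Request:
play_rows --motion '[0, 0.2, 0.3, 0, 0, 0, 0.2, 0.3, 0.4, 0, 0, 0.2, 0.3, 0.9, 0, 0, 0.2, 0.3, 1.4, 0, 0, 0.2, 0.3, 1.8, 0, 0, 0.2, 0.3, 2.2, 0, 0, 0.2, 0.3, 2.5, 0, 0, 0.2, 0.3, 2.8, 0, 0, 0.2, 0.3, 3.1, 0, 0, 0.2, 0.3, 3.1, 0]'

```text
t: 2.15
ee_pos: [528.4, 322.8, 58.1]
ee_rot: [0.209, 0.978, -0.0, -0.0]
wrist_force: [-0.9, -0.4, -0.8]
grip_width: 0.004
```

```bash
python3 - <<'E'
from h import *
s=ctrl.sense();M=R.from_quat(s['ee_rot']).as_matrix();print(s['t'],s['ee_pos'],s['grip_width'],s['wrist_force'])
print('tool delta to L home',M.T@(np.array([529.3,319.2,54])-s['ee_pos']))
c=snap('scene','s2');s=ctrl.sense();print(s['ee_pos'],s['wrist_force'])
cv2.imwrite('pics/s2c.png',cv2.resize(c['frame'][70:240,300:480,::-1],None,fx=3.4,fy=3.4))
E
```

```text
2.15 [528.36390864 322.75741648  58.09356517] 0.0037525517787611543 [-0.87131054 -0.42117185 -0.78303567]
tool delta to L home [-2.31194928 -2.86046809  4.09406493]
[528.48767224 322.79526672  58.29392292] [1.25549758 0.32793437 0.27788633]
```

View pics/s2c.png

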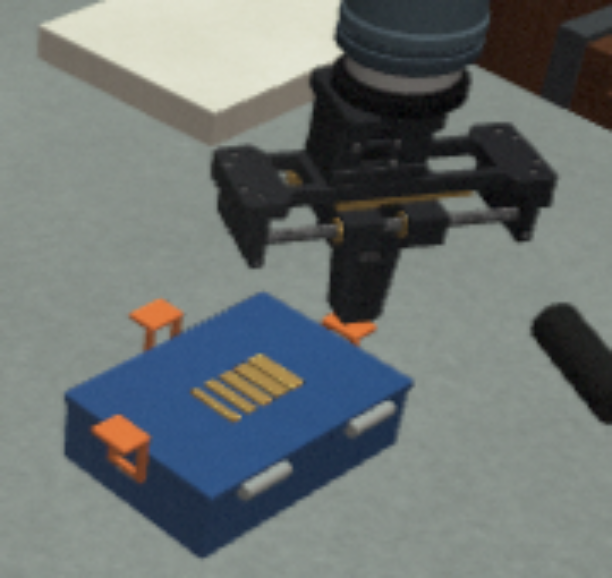

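It was only a lag: the measured pose now matches the command, and the left tab seems to have tripped down (pad at crop px 352,328, no force). I'll re-centre, press gently to about z = 53.5 to confirm it's home, then lift.

Request:
play_rows --motion '[0, -0.2, -0.3, 0, 0, 0, -0.2, -0.3, 0.2, 0, 0, -0.2, -0.3, 0.4, 0, 0, -0.2, -0.3, 0.5, 0, 0, -0.2, -0.3, 0.55, 0, 0, -0.2, -0.3, 0.55, 0, 0, -0.2, -0.3, 0.0, 0, 0, -0.2, -0.3, -1.0, 0, 0, -0.2, -0.3, -2.1, 0, 0, -0.2, -0.3, -3.1, 0]'

```text
t: 3.2
ee_pos: [529.4, 319.5, 91.0]
ee_rot: [0.209, 0.978, 0.0, 0.0]
wrist_force: [-0.2, 1.0, -0.1]
grip_width: 0.004
```

```bash
python3 - <<'E'
from h import *
c=snap('scene','s3');s=ctrl.sense();M=R.from_quat([0.2093,0.97785,0,0]).as_matrix()
print(s['t'],s['ee_pos'],s['wrist_force'])
L,F,Rr=np.array([[529.3,319.2,64],[465.1,215.3,64],[545.8,123.9,64]])
print('L->F tool',M.T@(F-L),'F->R',M.T@(Rr-F))
m,cs=orange(c)
for st,ct in cs:
  if 320<ct[0]<420 and 140<ct[1]<220: print(ct,st[4],ray(c,ct,64).round(1),ray(c,ct,54).round(1))
cv2.imwrite('pics/s3c.png',cv2.resize(c['frame'][70:240,300:480,::-1],None,fx=3.4,fy=3.4))
E
```

```text
3.25 [530.49933846 320.00122902  92.86912775] [0.18293193 0.93617633 1.24562364]
L->F tool [  16.0459274  -121.07591922    0.        ] F->R [-111.04230024  -50.35928472    0.        ]
[345.62068966 161.9137931 ] 58 [466.  215.4  64. ] [455.2 225.2  54. ]
[402.31666667 164.5       ] 60 [539.7 307.6  64. ] [530.2 319.1  54. ]
[335.03797468 197.02531646] 79 [546.6 123.6  64. ] [537.2 131.8  54. ]
```

View pics/s3c.png

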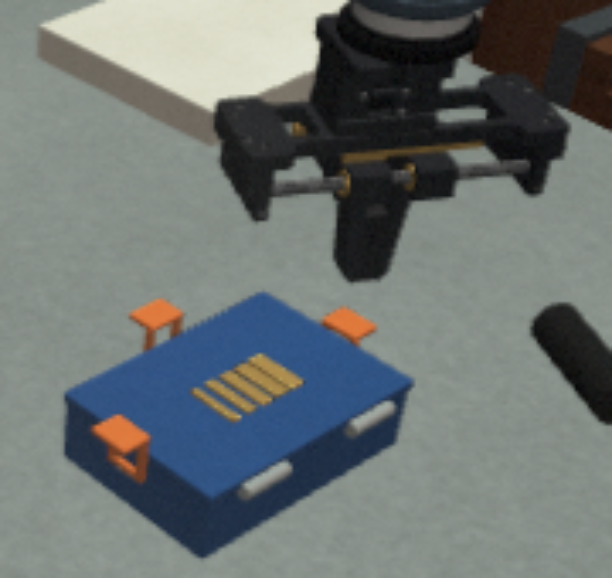

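The left tab is home: its pixel dropped to (402.3,164.5), which fits z = 54 at (530,319). Next is the front tab.

Request:
play_rows --motion '[0, 0.4, -3, 0, 0, 0, 0.8, -6, 0, 0, 0, 1.2, -9, 0, 0, 0, 1.6, -12.1, 0, 0, 0, 1.6, -12.1, 0, 0, 0, 1.6, -12.1, 0.5, 0, 0, 1.6, -12.1, 1.0, 0, 0, 1.6, -12.1, 1.5, 0, 0, 1.6, -12.1, 2.0, 0, 0, 1.6, -12.1, 2.0, 0]'

```text
t: 4.25
ee_pos: [464.4, 215.8, 68.5]
ee_rot: [0.209, 0.978, -0.0, -0.001]
wrist_force: [0.8, -0.9, -0.5]
grip_width: 0.007
```

Request:
play_rows --motion '[0, 0, 0, 0.3, 0, 0, 0, 0, 0.6, 0, 0, 0, 0, 0.9, 0, 0, 0, 0, 1.2, 0, 0, 0, 0, 1.5, 0, 0, 0, 0, 1.65, 0, 0, 0, 0, 1.65, 0, 0, 0, 0, 1.0, 0, 0, 0, 0, -0.5, 0, 0, 0, 0, -2.0, 0]'

```text
t: 5.25
ee_pos: [464.6, 215.4, 89.7]
ee_rot: [0.209, 0.978, -0.0, -0.0]
wrist_force: [1.1, -0.4, 1.1]
grip_width: 0.009
```

```bash
cat > chk.py <<'E'
from h import *
import sys
t=sys.argv[1]
c=snap('scene',t);s=ctrl.sense()
print(s['t'],s['ee_pos'],s['wrist_force'])
m,cs=orange(c)
for st,ct in cs:
  if 320<ct[0]<420 and 140<ct[1]<220: print(ct,st[4],ray(c,ct,64).round(1),ray(c,ct,54).round(1))
cv2.imwrite('pics/%sc.png'%t,cv2.resize(c['frame'][70:240,300:480,::-1],None,fx=3.4,fy=3.4))
E
python3 chk.py s4
```

```text
5.3 [466.41383459 215.86748673  92.34569394] [1.00471759 1.76201312 1.68513263]
[402.3220339  164.55932203] 59 [539.8 307.4  64. ] [530.4 318.9  54. ]
[345.15       165.81666667] 60 [476.5 205.5  64. ] [466.  215.2  54. ]
[335.12658228 197.08860759] 79 [546.8 123.6  64. ] [537.5 131.8  54. ]
```

View pics/s4c.png

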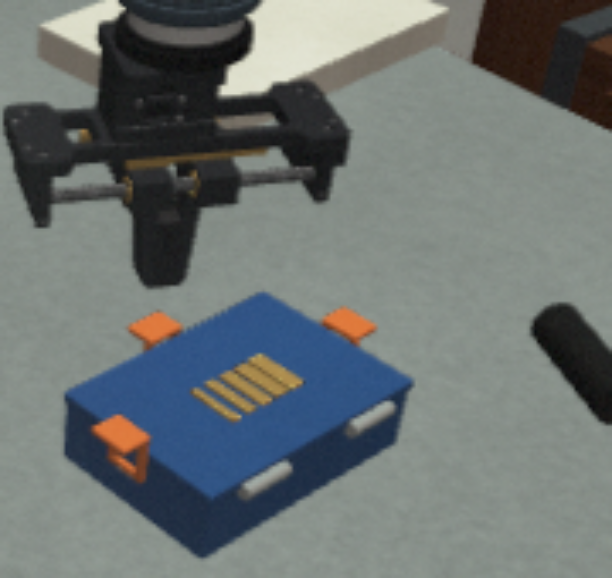

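The front tab is home too: px (345.2,165.8) fits z = 54 at (466,215). Next is the right tab.

Request:
play_rows --motion '[0, -3, -1.4, 0, 0, 0, -6, -2.8, 0, 0, 0, -9, -4.1, 0, 0, 0, -11.1, -5, 0, 0, 0, -11.1, -5, 0, 0, 0, -11.1, -5, 0.5, 0, 0, -11.1, -5, 1.0, 0, 0, -11.1, -5, 1.5, 0, 0, -11.1, -5, 2.0, 0, 0, -11.1, -5, 2.0, 0]'

```text
t: 6.3
ee_pos: [544.7, 125.0, 68.6]
ee_rot: [0.209, 0.978, -0.0, -0.001]
wrist_force: [-0.2, 0.1, 1.1]
grip_width: 0.005
```

Request:
play_rows --motion '[0, 0, 0, 0.3, 0, 0, 0, 0, 0.6, 0, 0, 0, 0, 0.9, 0, 0, 0, 0, 1.2, 0, 0, 0, 0, 1.5, 0, 0, 0, 0, 1.65, 0, 0, 0, 0, 1.65, 0, 0, 0, 0, 1.0, 0, 0, 0, 0, -0.5, 0, 0, 0, 0, -2.0, 0]'

```text
t: 7.3
ee_pos: [545.7, 124.4, 90.5]
ee_rot: [0.209, 0.978, -0.0, -0.0]
wrist_force: [-0.2, -0.1, -0.5]
grip_width: 0.005
```

Request:
play_rows --motion '[0, 0, 0, -2, 0, 0, 0, 0, -4, 0, 0, 0, 0, -6, 0, 0, 0, 0, -8, 0, 0, 0, 0, -10, 0, 0, 0, 0, -11, 0, 0, 0, 0, -11, 0, 0, 0, 0, -11, 0, 0, 0, 0, -11, 0, 0, 0, 0, -11, 0]'

```text
t: 8.3
ee_pos: [545.1, 124.4, 198.5]
ee_rot: [0.209, 0.978, -0.0, -0.001]
wrist_force: [-0.3, 0.5, -0.9]
grip_width: 0.007
```

```bash
python3 chk.py s5
```

```text
8.35 [545.23892414 124.46887693 198.66890647] [ 0.14264136 -0.61063549 -0.32326551]
[402.3220339  164.55932203] 59 [539.8 307.4  64. ] [530.4 318.9  54. ]
[345.15       165.81666667] 60 [476.5 205.5  64. ] [466.  215.2  54. ]
[334.7625 201.0375] 80 [555.8 115.7  64. ] [546.7 123.7  54. ]
```

View pics/s5.png

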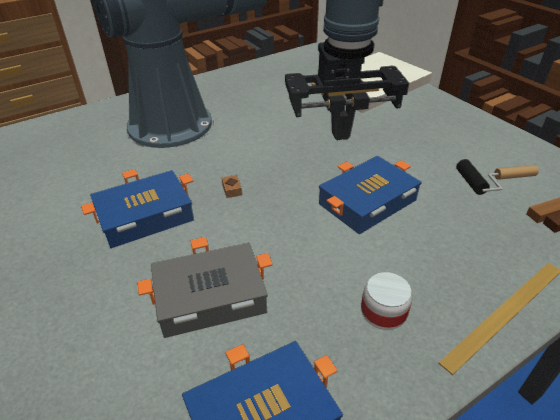

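All three pads now fit z = 54: px (402,165), (345,166) and (335,201). The other boxes haven't changed and the arm is clear, so I'm handing in.

```bash
python3 -c "
from cell import ctrl
print(ctrl.close_job())"
```

```text
the job is handed in; nothing more can be done
None
```

I closed the blue box farthest to the robot's left, pressing its left, front and right tabs in that order with shut fingers. I then lifted clear and handed in at about 8.4 s.

**Tabs:** in the last picture all three pads sit 10 mm lower than at the start, within about 1 mm of where each should be at the 54 mm home height. The left and front pads had not moved since they were pressed.

**Other boxes:** I did not touch the grey box or the other two blue boxes, and their tabs still look raised.

**Checks that disagreed or were missed:**
- **First move:** a reading taken while the arm was still moving made me offset the left press by about 3.6 mm. The tab still snapped, and I re-centred before the confirming press.
- **Pressing force:** I only read forces at the end of each move, where they were near zero, so I have no figure for the force during a press.

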